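Work a seized stick coil out of a cylinder head and hang it up

ROBOT

A 6-joint arm with a two-finger parallel gripper is mounted at the origin on the work surface. World frame = base frame: x ahead of the robot, y to its left, z up, the work surface at z = 0. Lengths are in m, angles in degrees, forces in N, time in s.
With the tool pointing down it reaches from about 0.35 to 0.875 m from the base axis. Payload 4.2 kg.
Tool frame: the origin (TCP) lies midway between the tips of the shut fingers; the grasp point (between the pads) lies 19 mm behind it; z points along the fingers, y is the line along which they close (so a half turn about z gives the same grasp; the last joint's range is limited). The gripper opens to 87 mm and grips with 3 to 60 N. Pads are 19 mm wide; open, the fingers measure 117 mm over their backs; the gripper's body (75 mm by 190 mm) begins 51 mm behind the grasp point.
Start: joints at [-49.24, 22.042, 0.453, 0, -68.411, -14.817], TCP at [0.273, -0.562, 0.223] pointing down, gripper open.
Joint ranges: [-179.83, 179.83], [-69.29, 118.12], [-61.27, 80.66], [-181.25, 117.63], [-171.15, -9.14], [-177.46, 177.46]. Speed limits (degrees/s): [159.86, 159.86, 180, 180, 180, 180].

INTERFACE

Orientations are given as a 3x3 rotation matrix whose columns are the frame's x, y, z axes.
In Python, from station import r, cams gives the robot as it stands.
- The arm moves only by the tool play_rows, never from a script. Its argument "commands" is text: rows parted by semicolons, each of 6 numbers parted by spaces: the shift along the world's x, y, z normalised to -1 to 1, where 1 is 30 mm, then the turn, a rotation vector about the world's x, y, z normalised to -1 to 1, where 1 is 0.15 rad. A call has 1 to 20 rows; each row shifts and turns the commanded pose from where the row before left it; what a row does not reach is not made up. A row lasts 1/10 s, in which the tool goes at most 50 mm and 8.59 degrees, less where a joint would pass 70% of its speed; a pose out of reach is approached as far as the arm can. A call with a number of a shift or a turn outside -1 to 1 is refused whole. A call with a gripper value outside its range is refused whole. "grip" is the finger opening in mm, from 0 to 87, set as the call begins (left out, the last holds). The fingers move at their own pace and stop on an object; the grip force is fixed at half the most. Time passes only in rows, so rows that do not move let the fingers close. It gives the time, the measured TCP pose, the force, the opening and the grip force at its end, in the units of the state.
- r.sense(): the state, without advancing time (a new reading comes with each control period).
- cams.capture(name): name is "scene" or "top"; returns (picture, depth): 420x560x3 uint8, blue, green, red; 420x560 float32, m along the optical axis (not along the pixel's ray), 0 where there is no reading.
- cams.camera_info(name): a dict with "mtx" (3x3 intrinsics, pixels), "R" (3x3) and "t" (3): a world point X has camera coordinates R X + t. Camera axes: x right, y down, z forward; pixel columns grow to the right and rows downward; lengths in m; the calibration is good to about 2 mm. A picture is of the moment at which its call begins. camera_info takes no time and is no camera call.
- r.finish_job(): hands the job in; it is judged then, once.
The state is a dict: "time_s": time; "joints": joint angles; "joint_velocities": joint speeds; "effort": joint torques, N m; "tcp_pos": TCP position; "ee_rot": TCP orientation; "wrist_force": force on the tool from outside, world axes, zero at the start; "moment": the same for the moment, N m; "gripper_width": opening from 0.0 (shut) to 1.0 (fully open); "gripper_force": force on a finger pad.
Only numpy, scipy, OpenCV 4.12 (cv2) and the standard library are available. Lean on these libraries where they do the work, as an engineer would, in place of code of your own. Each camera call takes 0.05 s, during which the arm holds its last target. There are 200 camera calls.

TASK

The ignition coil is seized in the cylinder head on the bench: swing the hold-down bar off it, then work the coil out of its well by twisting it back and forth while pulling up, because a straight pull only lifts the loose head off its stand. Hang the coil upright by its collar in the free slot of the coil rack, pushed to the back of the slot, and let go. Leave the head sitting on its stand and the other coil, the bottle, the spanner and the carton where they are.

Things in the scene. Friction and masses are not known exactly. Their poses are not given: they have to be found in the camera images.
- stand: Fixed black steel stand (170 x 210 mm, 20 mm high), origin at the centre of its underside on the bench. On it the cylinder head: an aluminium block, 130 (stand x) x 180 mm (stand y), from 20 to 115 mm above the bench, in line with the stand. It weighs 2.4 kg, stands loose on vertical dowels and can only lift straight up, at an upward pull of about 24 N.
- well_mouth (a point): Centre of the mouth of the coil's well in the head's flat top, 115 mm above the bench, at y = -40 mm in the stand's frame; axes as the stand. The bore is vertical, 24 mm wide, right through the head.
- head (a joint): Lift of the cylinder head off its stand in m: 0 = sitting on it; it falls back by its own weight.
- coil: The seized black stick coil, 130 mm long, 130 to 210 g, upright in the well. Origin at the centre of its lower tip, z up along it. From the tip: round shaft 22 mm in diameter to 90 mm, round collar 46 mm in diameter from 90 to 96 mm, block-shaped cap 60 mm (coil x) x 30 mm (coil y) from 96 to 130 mm, to be gripped across its 30 mm. At the start the collar rests on the head's top.
- coil_seat (a point): On the coil's axis at its collar's underside, 90 mm above the tip; axes as the coil. The boot grips with 37 to 50 N of dry friction, which acts against the sliding direction (0.4 to 0.55 N m to turn). It rises easily while it is turned, at 4 to 5 mm per 0.9 rad of twist or less, then the same turning back, and so on. The grip halves after 26 mm of rise and ends at 40 mm; the tip is out at 90 mm.
- bar (a joint): Angle in rad of the steel hold-down bar that swings level about a post on the head. 0 = lying over the coil (3 mm above its cap) along the stand's -y; grows as it swings counter-clockwise seen from above, at 1.57 it points along the stand's +x, stop at 1.75; over 1 rad leaves room for fingers. Light friction (about 1.2 N at the tab); it stays where it is left.
- bar_pivot (a point): On the bar's vertical pivot axis at its mid-height (161 mm above the bench), at y = +45 mm in the stand's frame; axes as the stand. The post below is 16 mm thick, the bar 16 mm wide, 6 mm thick (158 to 164 mm above the bench) and reaches 104 mm from the pivot.
- bar_tab (a point): Centre of the upright push tab on the bar's outer end, 100 mm from the pivot: a plate 6 mm thick (its broad faces point along the swing), 20 mm long along the bar, from 164 to 189 mm above the bench. At bar angle 0 it is swung open by pushing it towards the stand's +x. Axes turn with the bar; y points from the tab to the pivot.
- rack: Fixed grey steel coil rack; origin at the centre of its underside, z up. Top plate 90 mm (rack x) x 200 mm (rack y), 8 mm thick, its top face 125 mm above the bench. Two slots, 28 mm wide, 100 mm apart along y, run 56 mm into the plate from its front edge (x = -45 mm), open towards rack -x, which faces the robot. Side plates at y = +-97 mm; nothing under the slots but the 5 mm foot plate.
- free_slot (a point): The free slot (at rack y = -50 mm): the point where the axis of a coil lies when its shaft touches the slot's end, on the plate's top face; axes as the rack, the slot opens towards -x.
- coil2: Another coil of the same shape, hanging in the rack's other slot (at rack y = +50 mm); origin at its lower tip. Leave it alone.
- oil: Grey oil bottle, 68 mm in diameter, 170 mm tall, standing loose on the bench; origin at the centre of its underside. Leave it alone.
- spanner: Steel spanner, 170 mm long, lying loose on the bench; origin at its middle, x along it. Leave it alone.
- pads_box: Plain cardboard carton, 90 x 120 x 35 mm, loose on the bench; origin at the centre of its underside. Leave it alone.
Things that resemble listed ones, but are neither listed nor needed, are in the scene too. Leave any blue or green look-alike of the rack alone.

How it is judged:
By the outcome, as a careful person would: the job done as asked, in the order asked, and still so for the second after the job is handed in, with the robot touching nothing.
It also fails if it takes over 72 s, if anything falls off the work surface, if the arm or the gripper's body presses on something with over 40 N, if the wrist force passes 120 N, or if a joint passes its speed limit or range.

## Working session

There is one attempt and no reset: what is moved stays moved. The work goes in short steps, Python scripts to look and compute and a tool call to move; the robot and the scene stay as the last step left them, time stands still between calls to the robot, and variables do not carry over. Pictures are saved under pics/ and viewed, at most 10 in all, crops included, and the job is handed in when it is done.

Besides the shell and the picture viewer there is one more tool, called after "Request:" by a JSON object that holds its "method" and its "body". play_rows: Moves the arm, as the interface text tells. Scaled input: -1 to 1 covers 30 mm each way for a shift and 0.15 rad each way for a turn. Its arguments: {"type":"object","properties":{"commands":{"type":"string"},"grip":{"type":"number"}},"required":["commands"]}

```bash
mkdir -p pics; ls; python3 - <<'E'
from station import r,cams
import cv2,numpy as np
for n in("scene","top"):
    p,d=cams.capture(n); cv2.imwrite(f"pics/{n}0.png",p); np.save(f"pics/{n}0.npy",d)
    i=cams.camera_info(n); print(n,np.round(i["mtx"],1).tolist(),np.round(i["R"],3).tolist(),np.round(i["t"],3).tolist())
s=r.sense();print(s["tcp_pos"],np.round(s["ee_rot"],3).tolist(),s["time_s"])
E
```

```text
pics
scene [[419.7, 0.0, 283.3], [0.0, 419.7, 206.6], [0.0, 0.0, 1.0]] [[-0.429, 0.903, -0.009], [0.738, 0.345, -0.579], [-0.52, -0.255, -0.815]] [0.304, -0.243, 1.562]
top [[464.1, 0.0, 285.1], [0.0, 464.1, 206.2], [0.0, 0.0, 1.0]] [[0.009, -1.0, 0.007], [-0.998, -0.009, -0.064], [0.064, -0.006, -0.998]] [-0.134, 0.476, 1.353]
[ 0.27321231 -0.56152967  0.22157973] [[-0.899, -0.437, -0.001], [-0.437, 0.899, 0.002], [0.0, 0.002, -1.0]] 0.1
```

View pics/scene0.png

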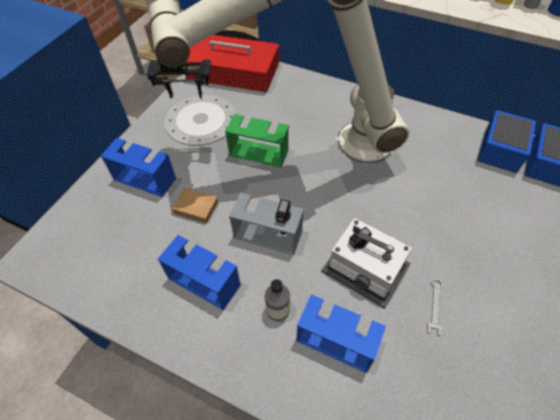

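View pics/top0.png

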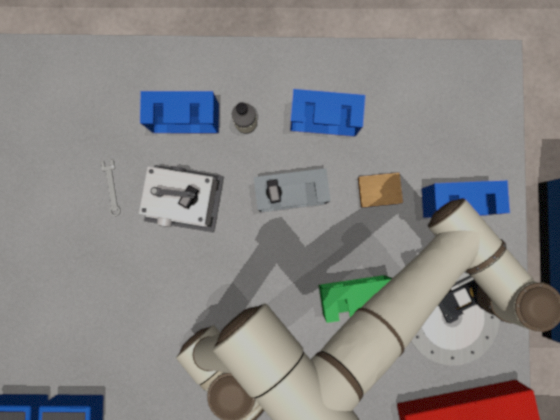

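The grey rack is at top (290,190) / scene (267,222). Look-alikes in the top view are blue at (179,112), (328,112) and (465,198), and green at (357,298). Only the grey one fits: it is grey steel, holds coil2 at (274,190), and its free slot is at (312,190). The head is at (180,195), with the bar from its pivot (155,190) to the coil (188,197).

```bash
cat > h.py <<'E'
import numpy as np,cv2
from station import r,cams
def cloud(n,d):
    i=cams.camera_info(n);K=i["mtx"];v,u=np.indices(d.shape)
    c=np.stack([(u-K[0][2])/K[0][0]*d,(v-K[1][2])/K[1][1]*d,d],-1)
    return (c-np.array(i["t"]))@np.array(i["R"])   # world
def proj(n,X):
    i=cams.camera_info(n);c=np.array(i["R"])@np.array(X)+i["t"];p=np.array(i["mtx"])@c;return p[:2]/p[2]
def rect(P,m):
    m=cv2.morphologyEx(m.astype(np.uint8),cv2.MORPH_OPEN,np.ones((2,2)))
    k,l,s,_=cv2.connectedComponentsWithStats(m); m=l==1+np.argmax(s[1:,4])
    q=P[m];return cv2.minAreaRect((q[:,:2]*1000).astype(np.float32)),np.median(q[:,2]),m
E
python3 - <<'E'
from h import *
d=np.load("pics/top0.npy");p=cv2.imread("pics/top0.png");P=cloud("top",d)
v,u=np.indices(d.shape)
W=lambda a,b,c,e:(u>a)&(u<b)&(v>c)&(v<e)
for n,w,z0,z1 in(("head",W(125,230,150,240),.100,.125),("rack",W(240,340,150,220),.115,.135),("cap",W(170,210,180,215),.145,.158),("bar",W(140,215,170,220),.158,.2),("coil2",W(260,290,175,210),.150,.175),("oil",W(225,262,95,140),.05,.2)):
    R,z,m=rect(P,w&(P[...,2]>z0)&(P[...,2]<z1));print(n,np.round(R[0],1),np.round(R[1],1),round(R[2],1),"z",round(float(z),4),m.sum())
a=cv2.resize(p[150:235,130:345],None,fx=3.6,fy=3.6,interpolation=cv2.INTER_CUBIC);cv2.imwrite("pics/crop1.png",a)
E
```

```text
head [482.8  79.5] [424.8 131. ] 81.6 z 0.1158 2634
rack [ 484.3 -163.7] [169.2 218.9] 11.3 z 0.1259 1890
cap [440.2  11.9] [284.   25.7] 74.4 z 0.1555 68
bar [499.4 166.6] [123.8  19.5] 84.8 z 0.1651 291
coil2 [ 507.7 -100.6] [58.3 30. ] 11.0 z 0.1656 259
oil [575.1 -46.6] [394.4  67. ] 12.3 z 0.1174 561
```

View pics/crop1.png

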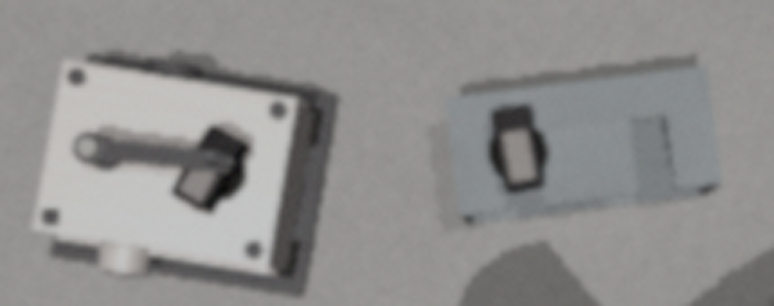

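The crop shows the bar running from its pivot (90,148) to the tab (225,160), lying over the seized coil (212,168), whose cap is turned about -28°. The grey rack has coil2 at (518,148), and its free slot at (655,155) opens downwards, towards the robot. I'll refine the fits with robust rectangles, because minAreaRect gave implausible sizes.

```bash
python3 - <<'E'
from h import *
from scipy.optimize import minimize_scalar
d=np.load("pics/top0.npy");P=cloud("top",d)
v,u=np.indices(d.shape)
W=lambda a,b,c,e:(u>a)&(u<b)&(v>c)&(v<e)
def fit(q,pc=.5):
    best=None
    for a in np.arange(-45,45,.25):
        t=np.radians(a);A=np.array([[np.cos(t),np.sin(t)],[-np.sin(t),np.cos(t)]]);w=q@A.T
        lo,hi=np.percentile(w,pc,0),np.percentile(w,100-pc,0);s=np.prod(hi-lo)
        if best is None or s<best[0]:best=(s,a,A.T@((lo+hi)/2),hi-lo)
    return best[1:]
for n,w,z0,z1 in(("head",W(125,230,150,240),.108,.122),("rack",W(240,340,150,220),.118,.133),("cap",W(165,215,170,220),.143,.158),("bar",W(140,215,170,220),.160,.17),("tab",W(140,215,170,220),.178,.2),("coil2",W(260,290,175,210),.155,.175),("coil2collar",W(260,290,175,210),.128,.14),("oil",W(225,262,95,140),.16,.18)):
    m=w&(P[...,2]>z0)&(P[...,2]<z1);q=P[m][:,:2]*1000;print(n,m.sum(),[np.round(x,1) for x in fit(q)],np.median(P[m][:,2]).round(4))
    if n in("cap","tab"):print(q.mean(0))
# slot gap: floor pixels seen through rack
m=W(300,328,165,215)&(P[...,2]<.1);q=P[m][:,:2]*1000;print("slot",m.sum(),q.mean(0),np.percentile(q,[2,98],0))
E
```

```text
head 2577 [np.float64(-8.5), array([498.5, 169.9]), array([128.9, 179.6])] 0.1159
rack 1878 [np.float64(7.5), array([ 517.8, -147.2]), array([ 89.4, 197.9])] 0.1261
cap 167 [np.float64(-28.0), array([492.6, 129.8]), array([60.1, 30.2])] 0.1551
[491.28646465 129.20414548]
bar 253 [np.float64(-7.2), array([494.1, 165.5]), array([ 34. , 118.2])] 0.1649
tab 23 [np.float64(-2.0), array([495.5, 114.8]), array([ 5.6, 19.5])] 0.1895
[495.56413686 114.7439272 ]
coil2 260 [np.float64(10.0), array([508.4, -98.1]), array([60.1, 29.5])] 0.1659
coil2collar 163 [np.float64(2.8), array([ 508.4, -100.9]), array([85.4, 76.9])] 0.1297
oil 117 [np.float64(-34.0), array([727.8, -10.4]), array([29.5, 29.8])] 0.1702
slot 629 [ 509.41074105 -213.02713127] [[ 456.13912664 -254.35809753]
 [ 600.50742377 -177.1921087 ]]
```

Measurements agree with the task's dimensions:

| Thing | Position (mm) | Angle |
|---|---|---|
| Stand centre | (498.5, 169.9) | yaw -8.5° |
| Well | (492.6, 130) | – |
| Cap | at the well | -28° |
| Bar pivot | (505, 214) | – |
| Tab | (495, 115) | – |
| Rack centre | (518, -147) | yaw 7.5° |
| Free slot | (524, -197) | opens along rack -x |

Next I travel to the near side of the tab.

Request:
{"method": "play_rows", "body": {"commands": "0.25 0.96 0 0 0 0.61;0.25 0.96 0 0 0 0.61;0.25 0.96 0 0 0 0.61;0.25 0.96 0 0 0 0.61;0.25 0.96 0 0 0 0.61;0.25 0.96 0 0 0 0.61;0.25 0.96 0 0 0 0.61;0.25 0.96 0 0 0 0.61;0.25 0.96 0 0 0 0.61;0.25 0.96 0 0 0 0.61;0.25 0.96 0 0 0 0.61;0.25 0.96 0 0 0 0.61;0.25 0.96 0 0 0 0.61;0.25 0.96 0 0 0 0.61;0.25 0.96 0 0 0 0.61;0.25 0.96 0 0 0 0.61;0.25 0.96 0 0 0 0.61;0.25 0.96 0 0 0 0.61;0.25 0.96 0 0 0 0.61;0.25 0.96 0 0 0 0.61", "grip": 0}}

```text
time_s: 2.1
tcp_pos: [0.4232, 0.0152, 0.2223]
ee_rot: [[0.656, -0.754, -0.001], [-0.754, -0.656, -0.0], [-0.0, 0.0, -1.0]]
wrist_force: [0.1, 0.3, 0.3]
gripper_width: 0.005
gripper_force: 0.0
```

Request:
{"method": "play_rows", "body": {"commands": "0.17 0.93 0 0 0 0.61;0.17 0.93 0 0 0 0.61;0.17 0.93 0 0 0 0.61;0.17 0.93 0 0 0 0.61;0 0 -0.85 0 0 0;0 0 -0.85 0 0 0;0 0 0 0 0 0"}}

```text
time_s: 2.8
tcp_pos: [0.4412, 0.1245, 0.1682]
ee_rot: [[0.881, -0.473, -0.008], [-0.473, -0.881, -0.004], [-0.005, 0.007, -1.0]]
wrist_force: [-0.2, -0.7, 0.0]
gripper_width: 0.003
gripper_force: 0.0
```

```bash
python3 - <<'E'
from h import *
s=r.sense();p=np.array(s["tcp_pos"])[:2]*1000;print(p,s["tcp_pos"][2],np.round(s["joints"],1))
for a in np.radians(np.linspace(-18,78,13)):
    g=a-np.radians(98.5);q=np.array([505.2,214.4])+100*np.array([np.cos(g),np.sin(g)]);print(np.round(q),np.round((q-p)/30,2));p=q
E
```

```text
[441.23668143 124.4766962 ] 0.16823998068567256 [ 36.1   9.  -26.3  -0.1 -55.2  25.7]
[461. 125.] [0.64 0.01]
[473. 120.] [ 0.43 -0.18]
[487. 116.] [ 0.45 -0.12]
[501. 114.] [ 0.46 -0.05]
[515. 115.] [0.46 0.01]
[529. 117.] [0.46 0.08]
[542. 121.] [0.44 0.14]
[554. 127.] [0.42 0.2 ]
[566. 135.] [0.39 0.26]
[577. 144.] [0.35 0.31]
[586. 155.] [0.3  0.35]
[593. 167.] [0.25 0.39]
[599. 179.] [0.19 0.42]
```

Request:
{"method": "play_rows", "body": {"commands": "0.4 0 0.1 0 0 0;0.24 0 0 0 0 0;0.43 -0.18 0 0 0 0;0.45 -0.12 0 0 0 0;0.46 -0.05 0 0 0 0;0.46 0.01 0 0 0 0;0.46 0.08 0 0 0 0;0.44 0.14 0 0 0 0;0.42 0.2 0 0 0 0;0.39 0.26 0 0 0 0;0.35 0.31 0 0 0 0;0.3 0.35 0 0 0 0;0.25 0.39 0 0 0 0;0.19 0.42 0 0 0 0;0 0 0 0 0 0"}}

```text
time_s: 4.3
tcp_pos: [0.6021, 0.1817, 0.1742]
ee_rot: [[0.882, -0.472, 0.001], [-0.472, -0.882, 0.001], [0.001, -0.001, -1.0]]
wrist_force: [0.3, -0.4, 0.5]
gripper_width: 0.002
gripper_force: 0.0
```

```bash
python3 - <<'E'
from h import *
p,d=cams.capture("top");a=p[130:260,110:260];cv2.imwrite("pics/t2.png",cv2.resize(a,None,fx=4,fy=4))
P=cloud("top",d);v,u=np.indices(d.shape);m=(u>125)&(u<240)&(v>130)&(v<240)&(P[...,2]>.159)&(P[...,2]<.169);q=P[m][:,:2]*1000
print(m.sum(),q.mean(0),proj("top",[.505,.214,.164]))
E
```

```text
195 [527.8553168  199.19119882] [154.90735735 191.00274732]
```

View pics/t2.png

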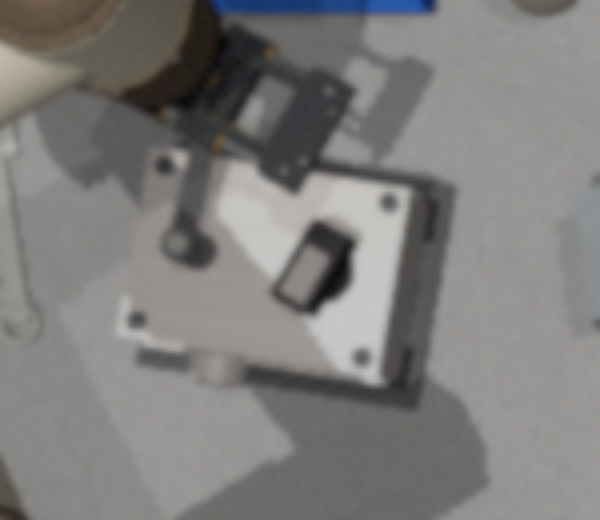

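The bar now points from its pivot (180,240) up to (205,160), roughly along stand +x, so it is open. The coil cap at (318,265) is clear. I'll back off, rise and refit the cap without the bar over it.

Request:
{"method": "play_rows", "body": {"commands": "-0.3 -0.6 0.3 0 0 0;-0.3 -0.4 0.8 0 0 0;0 0 0.8 0 0 0;0 0 0 0 0 0", "grip": 60}}

```text
time_s: 4.75
tcp_pos: [0.5847, 0.1493, 0.2371]
ee_rot: [[0.881, -0.473, 0.01], [-0.473, -0.881, 0.004], [0.007, -0.008, -1.0]]
wrist_force: [1.0, 0.4, -0.2]
gripper_width: 0.283
gripper_force: 0.0
```

```bash
python3 - <<'E'
from h import *
p,d=cams.capture("top");P=cloud("top",d);v,u=np.indices(d.shape)
m=(u>170)&(u<215)&(v>175)&(v<220)&(P[...,2]>.148)&(P[...,2]<.162);q=P[m][:,:2]*1000
best=None
for a in np.arange(-60,30,.5):
    t=np.radians(a);A=np.array([[np.cos(t),np.sin(t)],[-np.sin(t),np.cos(t)]]);w=q@A.T
    lo,hi=np.percentile(w,1,0),np.percentile(w,99,0);s=np.prod(hi-lo)
    if best is None or s<best[0]:best=(s,a,A.T@((lo+hi)/2),hi-lo)
print(m.sum(),best,np.median(P[m][:,2]))
s=r.sense();print(s["tcp_pos"],np.degrees(np.arctan2(s["ee_rot"][1][1],s["ee_rot"][0][1])),np.round(s["joints"],1))
E
```

```text
261 (np.float64(1738.334250079893), np.float64(-29.0), array([492.44890891, 130.14072747]), array([58.82326219, 29.5518165 ])) 0.15557218412948673
[0.58364651 0.14937948 0.23474502] -118.2686287344266 [ 29.7  19.2  -2.1   0.  -68.4  32. ]
```

Request:
{"method": "play_rows", "body": {"commands": "-0.76 -0.16 0 0 0 0;-0.76 -0.16 0 0 0 0;-0.76 -0.16 0 0 0 0;-0.76 -0.16 0 0 0 0;0 0 -0.4 0 0 0;0 0 -0.6 0 0 0;0 0 -0.5 0 0 0;0 0 0 0 0 0", "grip": 60}}

```text
time_s: 5.6
tcp_pos: [0.4902, 0.1297, 0.1837]
ee_rot: [[0.881, -0.474, -0.005], [-0.474, -0.881, -0.002], [-0.004, 0.005, -1.0]]
wrist_force: [-0.5, 0.6, 0.9]
gripper_width: 0.687
gripper_force: 0.0
```

Request:
{"method": "play_rows", "body": {"commands": "0.07 0.02 -0.6 0 0 0;0 0 -0.6 0 0 0;0 0 -0.5 0 0 0;0 0 0 0 0 0;0 0 0 0 0 0"}}

```text
time_s: 6.1
tcp_pos: [0.4945, 0.1313, 0.136]
ee_rot: [[0.881, -0.473, 0.001], [-0.473, -0.881, -0.0], [0.001, -0.0, -1.0]]
wrist_force: [0.3, -0.3, -0.4]
gripper_width: 0.691
gripper_force: 0.0
```

Request:
{"method": "play_rows", "body": {"commands": "-0.06 -0.04 -0.25 0 0 0;0 0 0 0 0 0;0 0 0 0 0 0"}}

```text
time_s: 6.4
tcp_pos: [0.4922, 0.1301, 0.1284]
ee_rot: [[0.881, -0.473, 0.0], [-0.473, -0.881, 0.0], [0.0, -0.0, -1.0]]
wrist_force: [-0.8, 0.2, -0.6]
gripper_width: 0.686
gripper_force: 0.0
```

Request:
{"method": "play_rows", "body": {"commands": "0 0 0 0 0 0;0 0 0 0 0 0;0 0 0 0 0 0;0 0 0 0 0 0;0 0 0 0 0 0;0 0 0 0 0 0;0 0 0 0 0 0;0 0 0 0 0 0", "grip": 20}}

```text
time_s: 7.2
tcp_pos: [0.4933, 0.1319, 0.1282]
ee_rot: [[0.881, -0.473, 0.003], [-0.473, -0.881, 0.003], [0.001, -0.004, -1.0]]
wrist_force: [0.8, 5.0, -0.7]
gripper_width: 0.34
gripper_force: 29.9
```

Gripped at 29.6 mm with 30 N. Now the first twisting strokes with a gentle lift.

Request:
{"method": "play_rows", "body": {"commands": "0 0.03 0 0 0 0.75;0 0.02 0.015 0 0 0.75;0 0 0.015 0 0 0.75;0 0 0.015 0 0 0.75;0 0 0 0 0 -0.75;0 0 0.015 0 0 -0.75;0 0 0.015 0 0 -0.75;0 0 0.015 0 0 -0.75;0 0 0.015 0 0 -0.75;0 0 0.015 0 0 -0.75;0 0 0.015 0 0 -0.75;0 0 0.015 0 0 -0.75"}}

```text
time_s: 8.4
tcp_pos: [0.4923, 0.132, 0.1302]
ee_rot: [[0.584, -0.811, -0.0], [-0.811, -0.584, 0.001], [-0.001, -0.0, -1.0]]
wrist_force: [5.8, 0.8, -14.7]
gripper_width: 0.346
gripper_force: 30.0
```

Request:
{"method": "play_rows", "body": {"commands": "-0.02 0 0 0 0 0.75;0 0 0.01 0 0 0.75;0 0 0.015 0 0 0.75;0 0 0.015 0 0 0.75;0 0 0.015 0 0 0.75;0 0 0.015 0 0 0.75;0 0 0.015 0 0 0.75;0 0 0.015 0 0 0.75;0 0 0 0 0 -0.75;0 0 0.01 0 0 -0.75;0 0 0.015 0 0 -0.75;0 0 0.015 0 0 -0.75;0 0 0.015 0 0 -0.75;0 0 0.015 0 0 -0.75;0 0 0.015 0 0 -0.75;0 0 0.015 0 0 -0.75"}}

```text
time_s: 10.0
tcp_pos: [0.4919, 0.1323, 0.1356]
ee_rot: [[0.584, -0.812, 0.0], [-0.812, -0.584, 0.001], [-0.001, -0.001, -1.0]]
wrist_force: [6.7, 2.2, -18.2]
gripper_width: 0.34
gripper_force: 30.1
```

```bash
cat > look.py <<'E'
from h import *
import sys
s=r.sense();print(np.round(s["tcp_pos"],4),"F",np.round(s["wrist_force"],1),"M",np.round(s["moment"],2))
p,d=cams.capture("top");P=cloud("top",d);v,u=np.indices(d.shape)
m=(u>145)&(u<218)&(v>165)&(v<228)&(abs(P[...,2]-.1158)<.012);print("head z",np.median(P[m][:,2]).round(4),m.sum())
q,_=cams.capture("scene")
a=cv2.resize(p[140:250,130:250],None,fx=3.3,fy=3.3);b=cv2.resize(q[205:305,315:425],(396,363));cv2.imwrite(sys.argv[1],np.hstack([a,b]))
E
python3 look.py pics/t3.png
```

```text
[0.4919 0.1323 0.1356] F [  6.7   2.2 -18.2] M [ 0.59 -2.26  0.39]
head z 0.1158 718
```

View pics/t3.png

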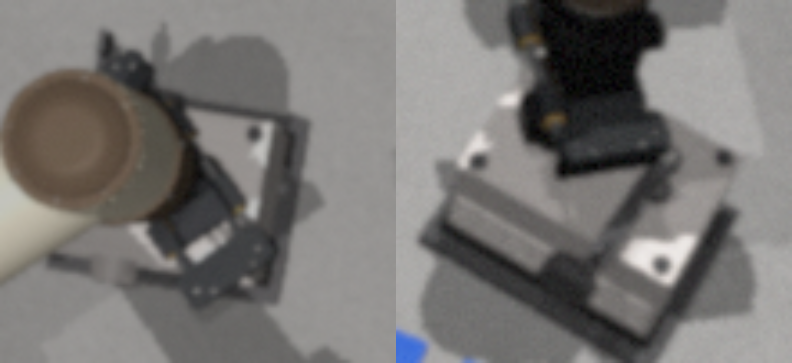

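The left half shows the arm over the head with the gripper on the cap. The right half shows the head flat on its stand and the bar swung away at (650,195). The head's top is still at 0.1158 while the TCP is up 7 mm, so the coil itself is rising. I'll continue a little more gently.

Request:
{"method": "play_rows", "body": {"commands": "0.05 0.01 0 0 0 0.75;0 0 0.01 0 0 0.75;0 0 0.013 0 0 0.75;0 0 0.013 0 0 0.75;0 0 0.013 0 0 0.75;0 0 0.013 0 0 0.75;0 0 0.013 0 0 0.75;0 0 0.013 0 0 0.75;0 0 0 0 0 -0.75;0 0 0.01 0 0 -0.75;0 0 0.013 0 0 -0.75;0 0 0.013 0 0 -0.75;0 0 0.013 0 0 -0.75;0 0 0.013 0 0 -0.75;0 0 0.013 0 0 -0.75;0 0 0.013 0 0 -0.75"}}

```text
time_s: 11.7
tcp_pos: [0.4922, 0.1323, 0.1405]
ee_rot: [[0.584, -0.812, -0.002], [-0.812, -0.584, 0.001], [-0.002, 0.002, -1.0]]
wrist_force: [5.1, 1.5, -16.8]
gripper_width: 0.339
gripper_force: 30.1
```

Request:
{"method": "play_rows", "body": {"commands": "0.03 0 0 0 0 0.75;0 0 0.013 0 0 0.75;0 0 0.015 0 0 0.75;0 0 0.015 0 0 0.75;0 0 0.015 0 0 0.75;0 0 0.015 0 0 0.75;0 0 0.015 0 0 0.75;0 0 0.015 0 0 0.75;0 0 0 0 0 -0.75;0 0 0.013 0 0 -0.75;0 0 0.015 0 0 -0.75;0 0 0.015 0 0 -0.75;0 0 0.015 0 0 -0.75;0 0 0.015 0 0 -0.75;0 0 0.015 0 0 -0.75;0 0 0.015 0 0 -0.75"}}

```text
time_s: 13.3
tcp_pos: [0.4925, 0.1323, 0.1459]
ee_rot: [[0.583, -0.812, -0.004], [-0.812, -0.584, 0.001], [-0.003, 0.003, -1.0]]
wrist_force: [3.8, 2.9, -19.1]
gripper_width: 0.343
gripper_force: 30.1
```

Request:
{"method": "play_rows", "body": {"commands": "0.03 0.02 0 0 0 0.75;0 0 0.012 0 0 0.75;0 0 0.014 0 0 0.75;0 0 0.014 0 0 0.75;0 0 0.014 0 0 0.75;0 0 0.014 0 0 0.75;0 0 0.014 0 0 0.75;0 0 0.014 0 0 0.75;0 0 0 0 0 -0.75;0 0 0.012 0 0 -0.75;0 0 0.014 0 0 -0.75;0 0 0.014 0 0 -0.75;0 0 0.014 0 0 -0.75;0 0 0.014 0 0 -0.75;0 0 0.014 0 0 -0.75;0 0 0.014 0 0 -0.75"}}

```text
time_s: 14.9
tcp_pos: [0.4926, 0.1324, 0.1513]
ee_rot: [[0.583, -0.812, -0.006], [-0.812, -0.583, -0.0], [-0.003, 0.005, -1.0]]
wrist_force: [3.3, 1.5, -19.1]
gripper_width: 0.343
gripper_force: 30.1
```

Request:
{"method": "play_rows", "body": {"commands": "0.02 0.02 0 0 0 0.75;0 0 0.013 0 0 0.75;0 0 0.015 0 0 0.75;0 0 0.015 0 0 0.75;0 0 0.015 0 0 0.75;0 0 0.015 0 0 0.75;0 0 0.015 0 0 0.75;0 0 0.015 0 0 0.75;0 0 0 0 0 -0.75;0 0 0.013 0 0 -0.75;0 0 0.015 0 0 -0.75;0 0 0.015 0 0 -0.75;0 0 0.015 0 0 -0.75;0 0 0.015 0 0 -0.75;0 0 0.015 0 0 -0.75;0 0 0.015 0 0 -0.75"}}

```text
time_s: 16.5
tcp_pos: [0.4931, 0.1327, 0.1585]
ee_rot: [[0.583, -0.812, -0.006], [-0.812, -0.583, -0.001], [-0.003, 0.006, -1.0]]
wrist_force: [0.8, 0.3, -11.3]
gripper_width: 0.343
gripper_force: 30.0
```

Request:
{"method": "play_rows", "body": {"commands": "0.02 0.02 0 0 0 0.75;0 0 0.013 0 0 0.75;0 0 0.015 0 0 0.75;0 0 0.015 0 0 0.75;0 0 0.015 0 0 0.75;0 0 0.015 0 0 0.75;0 0 0.015 0 0 0.75;0 0 0.015 0 0 0.75;0 0 0 0 0 -0.75;0 0 0.013 0 0 -0.75;0 0 0.015 0 0 -0.75;0 0 0.015 0 0 -0.75;0 0 0.015 0 0 -0.75;0 0 0.015 0 0 -0.75;0 0 0.015 0 0 -0.75;0 0 0.015 0 0 -0.75"}}

```text
time_s: 18.1
tcp_pos: [0.4933, 0.133, 0.1646]
ee_rot: [[0.583, -0.812, -0.007], [-0.812, -0.583, -0.002], [-0.003, 0.007, -1.0]]
wrist_force: [1.0, 1.6, -11.9]
gripper_width: 0.346
gripper_force: 30.0
```

Request:
{"method": "play_rows", "body": {"commands": "0 0 0 0 0 0.75;0 0 0.015 0 0 0.75;0 0 0.018 0 0 0.75;0 0 0.018 0 0 0.75;0 0 0.018 0 0 0.75;0 0 0.018 0 0 0.75;0 0 0.018 0 0 0.75;0 0 0.018 0 0 0.75;0 0 0 0 0 -0.75;0 0 0.015 0 0 -0.75;0 0 0.018 0 0 -0.75;0 0 0.018 0 0 -0.75;0 0 0.018 0 0 -0.75;0 0 0.018 0 0 -0.75;0 0 0.018 0 0 -0.75;0 0 0.018 0 0 -0.75"}}

```text
time_s: 19.7
tcp_pos: [0.4942, 0.1332, 0.1743]
ee_rot: [[0.583, -0.812, -0.005], [-0.812, -0.583, -0.001], [-0.002, 0.004, -1.0]]
wrist_force: [-1.5, 0.1, -2.7]
gripper_width: 0.342
gripper_force: 30.0
```

The coil is free: the force is down to its weight, and the rise is 46 mm. Now lift it clear and carry it high to a point in front of the slot's end.

Request:
{"method": "play_rows", "body": {"commands": "0 0 0.4 0 0 0;0 0 0.4 0 0 0;0 0 0.4 0 0 0;0 0 0.4 0 0 0;0 0 0.6 0 0 0;0 0 0.6 0 0 0;0 0 0.6 0 0 0;0 0 0.6 0 0 0;0 0 0.3 0 0 0;0 0 0 0 0 0"}}

```text
time_s: 20.7
tcp_pos: [0.4974, 0.1342, 0.3071]
ee_rot: [[0.588, -0.809, 0.006], [-0.809, -0.588, 0.003], [0.001, -0.006, -1.0]]
wrist_force: [0.6, 0.4, -0.6]
gripper_width: 0.344
gripper_force: 30.0
```

Request:
{"method": "play_rows", "body": {"commands": "0 -0.4 0 0 0 0.5;0 -0.78 0 0 0 0.5;0.02 -0.78 0 0 0 0.5;0.02 -0.78 0 0 0 0.5;0.02 -0.78 0 0 0 0.5;0.02 -0.78 0 0 0 0.5;0.02 -0.78 0 0 0 0.5;0.02 -0.78 0 0 0 0.5;0.03 -0.78 0 0 0 0.5;0.03 -0.78 0 0 0 0.5;0.03 -0.78 0 0 0 0.5;0.03 -0.78 0 0 0 0.5;0.03 -0.78 0 0 0 0.5;0.03 -0.78 0 0 0 0.5;0.03 -0.5 0 0 0 0.1;0 0 0 0 0 0;0 0 0 0 0 0"}}

```text
time_s: 22.4
tcp_pos: [0.5058, -0.1975, 0.3037]
ee_rot: [[0.993, 0.121, -0.001], [0.121, -0.993, 0.0], [-0.001, -0.0, -1.0]]
wrist_force: [0.0, -0.7, -1.8]
gripper_width: 0.346
gripper_force: 30.0
```

```bash
python3 - <<'E'
from h import *
s=r.sense();R=s["ee_rot"];print(np.round(s["tcp_pos"],4),np.degrees(np.arctan2(R[1][1],R[0][1])),"F",np.round(s["wrist_force"],1),np.round(s["joints"],0))
p,d=cams.capture("top");P=cloud("top",d);v,u=np.indices(d.shape)
m=(u>125)&(u<230)&(v>150)&(v<240)&(abs(P[...,2]-.1158)<.012);print("head z",np.median(P[m][:,2]).round(4))
q,e=cams.capture("scene");np.save("pics/s4.npy",e);cv2.imwrite("pics/s4full.png",q)
c=proj("scene",[.524,-.197,.125]).astype(int);print(c)
a=q[c[1]-90:c[1]+60,c[0]-75:c[0]+85];cv2.imwrite("pics/s4.png",cv2.resize(a,None,fx=4,fy=4))
E
```

```text
[ 0.5058 -0.1975  0.3037] -83.05255520338423 F [ 0.  -0.7 -1.8] [ -4.  11.  -3.  -0. -76. 101.]
head z 0.1159
[249 207]
```

View pics/s4.png

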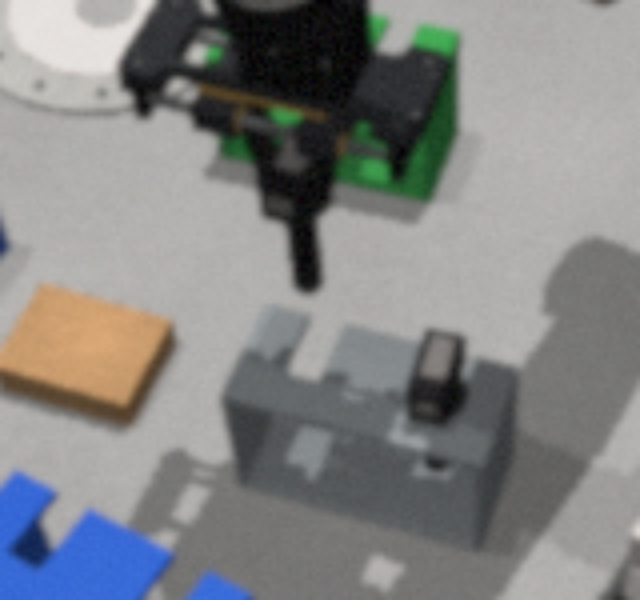

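The coil hangs straight in the gripper, tip at (308,285), above the free slot at (315,350). I'll measure the shaft and slot in the same scene cloud to get their relative offset.

```bash
python3 - <<'E'
from h import *
from scipy.optimize import least_squares
P=cloud("scene",np.load("pics/s4.npy"));t=np.radians(7.5);A=np.array([[np.cos(t),np.sin(t)],[-np.sin(t),np.cos(t)]])
L=lambda X:(X[...,:2]*1000-[517.8,-147.2])@A.T
Q=P.reshape(-1,3);q=L(Q);z=Q[:,2]
m=(z>.205)&(z<.275)&(np.hypot(*(Q[:,:2]*1000-[506,-197.5]).T)<25)
c=least_squares(lambda p:np.hypot(*(q[m]-p).T)-11,[-10,-50],loss="soft_l1",method="trf").x;print("shaft rack xy",m.sum(),c, np.percentile(z[m],[1,99]))
pl=(abs(z-.1255)<.006)
f=pl&(q[:,0]>-40)&(q[:,0]<0);a=q[f&(q[:,1]>-100)&(q[:,1]<-50),1];b=q[f&(q[:,1]>-50)&(q[:,1]<0),1]
print("slot edges y",np.percentile(a,97),np.percentile(b,3),len(a),len(b))
g=q[pl&(abs(q[:,1]+50)<7),0];print("slot end x",np.sort(g)[:8].round(1));g=q[pl&(abs(q[:,1]+50)<60)];print("plate x",np.percentile(g[:,0],[.5,99.5]))
E
```

```text
shaft rack xy 130 [-19.89037761 -47.78724657] [0.20609562 0.27371678]
slot edges y -61.830701978943004 -32.83998219496303 133 127
slot end x [-366.3 -365.9 -364.8 -364.4 -363.5 -361.5 -360.5 -359.3]
plate x [-366.65396355  271.37380183]
```

The shaft is at rack y = -47.8 and the slot centre is at -47.3, so they line up. Lower it into the slot.

Request:
{"method": "play_rows", "body": {"commands": "0 0.01 -0.4 0 0 0;0 0 -0.6 0 0 0;0 0 -0.6 0 0 0;0 0 -0.5 0 0 0;0 0 -0.3 0 0 0;0 0 -0.3 0 0 0;0 0 -0.3 0 0 0"}}

```text
time_s: 23.2
tcp_pos: [0.5062, -0.197, 0.2141]
ee_rot: [[0.992, 0.122, 0.001], [0.122, -0.992, -0.0], [0.001, 0.0, -1.0]]
wrist_force: [-0.2, 0.6, -3.5]
gripper_width: 0.342
gripper_force: 30.0
```

Request:
{"method": "play_rows", "body": {"commands": "0 0 -0.3 0 0 0;0 0 -0.3 0 0 0;0 0 -0.3 0 0 0;0 0 -0.3 0 0 0;0 0 -0.3 0 0 0;0 0 -0.3 0 0 0;0 0 -0.2 0 0 0;0 0 0 0 0 0"}}

```text
time_s: 24.0
tcp_pos: [0.5053, -0.1971, 0.1533]
ee_rot: [[0.993, 0.122, -0.002], [0.122, -0.993, 0.0], [-0.002, -0.001, -1.0]]
wrist_force: [0.2, -0.1, -2.1]
gripper_width: 0.347
gripper_force: 30.0
```

Request:
{"method": "play_rows", "body": {"commands": "0 0 -0.2 0 0 0;0 0 -0.15 0 0 0;0.2 0.03 0 0 0 0;0.2 0.03 0 0 0 0;0.1 0.01 0 0 0 0;0 0 0 0 0 0"}}

```text
time_s: 24.6
tcp_pos: [0.5218, -0.195, 0.1441]
ee_rot: [[0.993, 0.122, 0.001], [0.122, -0.993, -0.0], [0.001, 0.0, -1.0]]
wrist_force: [0.3, 0.4, -1.8]
gripper_width: 0.344
gripper_force: 30.0
```

Request:
{"method": "play_rows", "body": {"commands": "0.05 0.007 0 0 0 0;0.05 0.007 0 0 0 0;0 0 0 0 0 0"}}

```text
time_s: 24.9
tcp_pos: [0.5241, -0.1947, 0.1441]
ee_rot: [[0.993, 0.122, 0.0], [0.122, -0.993, -0.0], [0.0, 0.0, -1.0]]
wrist_force: [-0.8, 0.3, -1.8]
gripper_width: 0.345
gripper_force: 30.0
```

Request:
{"method": "play_rows", "body": {"commands": "0.04 0.005 0 0 0 0;0 0 0 0 0 0"}}

```text
time_s: 25.1
tcp_pos: [0.5252, -0.1945, 0.1441]
ee_rot: [[0.993, 0.122, 0.0], [0.122, -0.993, -0.0], [0.0, 0.0, -1.0]]
wrist_force: [-0.9, -0.2, -0.8]
gripper_width: 0.344
gripper_force: 30.0
```

Request:
{"method": "play_rows", "body": {"commands": "0.05 0.007 0 0 0 0;0 0 0 0 0 0"}}

```text
time_s: 25.3
tcp_pos: [0.5257, -0.1944, 0.1439]
ee_rot: [[0.993, 0.122, -0.002], [0.122, -0.993, 0.0], [-0.002, -0.0, -1.0]]
wrist_force: [-2.5, -0.9, -0.4]
gripper_width: 0.34
gripper_force: 30.0
```

Request:
{"method": "play_rows", "body": {"commands": "0.05 0.007 0 0 0 0;0 0 0 0 0 0"}}

```text
time_s: 25.5
tcp_pos: [0.5259, -0.1944, 0.1438]
ee_rot: [[0.993, 0.122, -0.005], [0.122, -0.993, -0.0], [-0.005, -0.001, -1.0]]
wrist_force: [-5.3, -1.4, 2.1]
gripper_width: 0.337
gripper_force: 30.0
```

Contact with the slot's end at x = 0.526. Ease off slightly and lower onto the collar.

Request:
{"method": "play_rows", "body": {"commands": "-0.05 -0.006 -0.07 0 0 0;0 0 -0.07 0 0 0;0 0 0 0 0 0"}}

```text
time_s: 25.8
tcp_pos: [0.5258, -0.1943, 0.1392]
ee_rot: [[0.993, 0.122, -0.002], [0.122, -0.993, 0.0], [-0.002, -0.0, -1.0]]
wrist_force: [-3.9, -0.5, -0.8]
gripper_width: 0.342
gripper_force: 30.0
```

Request:
{"method": "play_rows", "body": {"commands": "0 0 -0.05 0 0 0;0 0 0 0 0 0"}}

```text
time_s: 26.0
tcp_pos: [0.5259, -0.1943, 0.1383]
ee_rot: [[0.993, 0.122, -0.002], [0.122, -0.993, -0.0], [-0.002, -0.0, -1.0]]
wrist_force: [-4.7, -0.8, 2.2]
gripper_width: 0.341
gripper_force: 30.0
```

Collar seated (z contact at 0.138). Press lightly, release, then check before leaving.

Request:
{"method": "play_rows", "body": {"commands": "0 0 -0.03 0 0 0;0 0 0 0 0 0"}}

```text
time_s: 26.2
tcp_pos: [0.5259, -0.1943, 0.1383]
ee_rot: [[0.992, 0.122, -0.002], [0.122, -0.992, -0.0], [-0.002, 0.0, -1.0]]
wrist_force: [-6.2, 0.2, 5.2]
gripper_width: 0.345
gripper_force: 30.0
```

Request:
{"method": "play_rows", "body": {"commands": "0 0 0 0 0 0;0 0 0 0 0 0;0 0 0 0 0 0;0 0 0 0 0 0;0 0 0 0 0 0;0 0 0 0 0 0", "grip": 55}}

```text
time_s: 26.8
tcp_pos: [0.5268, -0.1943, 0.1374]
ee_rot: [[0.993, 0.122, 0.0], [0.122, -0.993, -0.0], [0.0, 0.0, -1.0]]
wrist_force: [-0.5, 0.0, -0.0]
gripper_width: 0.628
gripper_force: 0.0
```

Request:
{"method": "play_rows", "body": {"commands": "0 0 0.3 0 0 0;0 0 0.6 0 0 0;0 0 0.8 0 0 0;0 0 0.9 0 0 0;0 0 0.9 0 0 0;-0.5 0 0.9 0 0 0;-0.9 -0.4 0.3 0 0 0;-0.9 -0.9 0 0 0 0;-0.9 -0.9 0 0 0 0;-0.6 -0.9 0 0 0 0;-0.3 -0.9 0 0 0 0;0 -0.9 0 0 0 0;0 -0.9 0 0 0 0;0 0 0 0 0 0;0 0 0 0 0 0"}}

```text
time_s: 28.3
tcp_pos: [0.4034, -0.3685, 0.2786]
ee_rot: [[0.993, 0.121, -0.0], [0.121, -0.993, 0.0], [0.0, -0.0, -1.0]]
wrist_force: [-0.8, 0.3, 0.3]
gripper_width: 0.637
gripper_force: 0.0
```

```bash
python3 - <<'E'
from h import *
from scipy.optimize import least_squares
s=r.sense();print(np.round(s["tcp_pos"],3),s["wrist_force"],s["time_s"])
p,d=cams.capture("top");P=cloud("top",d);v,u=np.indices(d.shape)
def st(n,w,z0,z1):
    m=w&(P[...,2]>z0)&(P[...,2]<z1);q=P[m][:,:2]*1000;print(n,m.sum(),((np.percentile(q,1,0)+np.percentile(q,99,0))/2).round(1),np.median(P[m][:,2]).round(4))
W=lambda a,b,c,e:(u>a)&(u<b)&(v>c)&(v<e)
st("head",W(125,230,150,240),.108,.122);st("coil2",W(260,290,175,210),.155,.175);st("coil",W(292,335,165,215),.155,.175);st("bar",W(125,230,130,240),.16,.17);st("oil",W(225,262,95,140),.16,.18)
q,_=cams.capture("scene")
a=cv2.resize(p[60:240,90:420],(760,415))[:, :];cv2.imwrite("pics/t5.png",a)
b=cv2.resize(q[180:260,210:320],(770,560),interpolation=cv2.INTER_CUBIC);cv2.imwrite("pics/s5.png",b)
E
```

```text
[ 0.403 -0.369  0.279] [-0.84578802  0.29876111  0.33908245] 28.3
head 2856 [498.  169.2] 0.1159
coil2 260 [507.9 -97.8] 0.1656
coil 8 [ 546.9 -180.7] 0.1658
bar 244 [550.2 205.6] 0.165
oil 116 [728.  -10.7] 0.1706
```

View pics/t5.png

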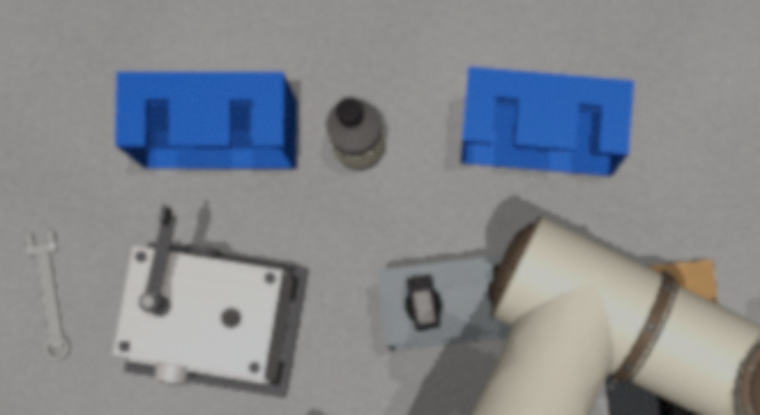

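View pics/s5.png

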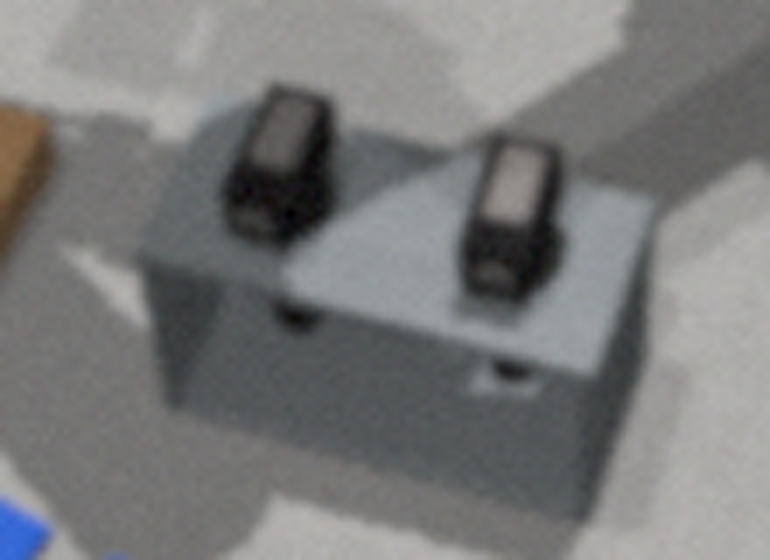

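The top view shows the head flat with an empty well at (231,318), the bar open and the other things in place. The scene view shows the coil upright in the free slot (280,165), its collar on the plate at the slot's back, next to coil2 (510,220). Nothing touches the robot, so I'm handing in.

```bash
python3 -c "
from station import r
print(r.finish_job())"
```

```text
the job is handed in; nothing more can be done
None
```

The job is handed in at about 28 s of the 72 s: the coil hangs upright by its collar at the back of the rack's free slot, the bar is swung open, the head sits on its stand, and coil2 and the bottle measured unmoved; the spanner and carton were checked only by eye, the carton partly hidden by the arm.

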